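# Turn the circuit board over in its holder

## Task

The circuit board clamped in the blue board holder has its component side up and must be soldered next: turn it over in the holder by pushing gently on its edges with the fingertips, until it lies level with the solder side up. Only push: do not pick anything up, do not push on the components, and leave the holder standing where it is and everything else on the bench undisturbed.

Things in the scene. Friction and masses are not known exactly. Their poses are not given: they have to be found in the camera images.
- holder: Blue board holder, loose on rubber feet, about 1.5 kg; slides if pushed with some 10 N. Origin: on the bench under its centre; z up, y along the pivot axis, x level across it (away from the robot at yaw 0). Feet 150 mm long (x) at y = +-118 mm; on each an upright 34 mm wide, 138 mm tall, with a black knob outside ending at +-150 mm. Rods and stop between the feet are below 40 mm.
- board_mid (a point): Centre of the board, on the pivot axis 125 mm above the bench, turning with the board: z = normal of the component side, y along the axis, x across. Green board 120 mm (x) x 164 mm (y) x 3.2 mm, centred here; its ends (|y| 79 to 93 mm) sit in aluminium jaw bars 112 mm long (x), 14 mm thick. The solder side (-z) is flat, dark green with silver dots and tracks.
- board (a joint): Board angle about the pivot axis, rad: 0 = level, component side up; positive = the edge on the holder's +x side goes down, the -x edge comes up; +pi or -pi = level, solder side up. No stops: it turns all round either way. The pivot rubs (0.10 N m, about 2 N at the edge), so the board stays at any angle where it is left.
- components: All the components, on the board's +z side only, one body turning with the board; origin and axes as board_mid. They stand between x = -34 and 34 mm: up to 24 mm tall for |x| < 27 mm, up to 10 mm tall beyond. The strips of board from |x| = 34 mm to the edge at 60 mm are bare. Not to be pushed on.
- solder_spool: Orange solder spool standing on its flange, 58 mm across, 50 mm tall. Origin: centre of its underside. Bystander.
- flux_tin: Round flux tin with a red lid, 56 mm across, 28 mm tall. Origin: centre of its underside. Bystander.
- screw_dish: Clear round dish of screws, 84 mm across, 22 mm tall. Origin: centre of its underside. Bystander.
- multimeter: Orange handheld multimeter lying on its back, 190 (x) x 92 (y) x 43 mm tall. Origin: centre of its underside. Bystander.
- side_cutters: Side cutters with green handles lying flat, about 130 mm long along x, 50 mm wide, 12 mm tall. Origin: on the bench near the middle. Bystander.
- screwdriver: Screwdriver lying on the bench, 190 mm long along x, about 30 mm tall. Origin: on the bench under its middle. Bystander.

How it is judged:
By the outcome, as a careful person would: the job done as asked, in the order asked, and still so for the second after the job is handed in, with the robot touching nothing.
It also fails if it takes over 45 s, if anything falls off the work surface, if the arm or the gripper's body presses on something with over 40 N, if the wrist force passes 120 N, or if a joint passes its speed limit or range.

## Robot

A 6-joint arm with a two-finger parallel gripper is mounted at the origin on the work surface. World frame = base frame: x ahead of the robot, y to its left, z up, the work surface at z = 0. Lengths are in m, angles in rad, forces in N, time in s.
With the tool pointing down it reaches from about 0.3 to 0.775 m from the base axis. Payload 14.6 kg.
Tool frame: the origin (TCP) lies at the very end of the fingers, on their centre line; the grasp point (between the pads) lies 19 mm behind it; z points along the fingers, y is the line along which they close (so a half turn about z gives the same grasp; the last joint's range is limited). The gripper opens to 94 mm and grips with 3 to 60 N. Pads are 16 mm wide; open, the fingers measure 119 mm over their backs; the gripper's body (75 mm by 177 mm) begins 78 mm behind the grasp point.
Start: joints at [-1.296, 0.3, 1.521, -0, 1.321, -0.067], TCP at [0.184, -0.518, 0.205] pointing down, gripper open.
Joint ranges: [-3.03, 3.03], [-0.79, 2.21], [0.23, 2.52], [-1.04, 4.18], [0, 3.07], [-2.55, 2.55]. Speed limits (rad/s): [2.22, 2.22, 2.57, 3.14, 3.14, 3.14].

## Interface

Orientations are given as a unit quaternion [x, y, z, w].
In Python, from bench import robot gives the robot as it stands.
- The arm moves only by the tool carry_out, never from a script. Its argument "commands" is a list of rows, each a list of 4 numbers: the shift along the tool's x, y, z in m, then the turn about the tool's z in degrees. In form: [[x, y, z, roll], ...]. A call has exactly 10 rows; each row is the pose to reach, as a shift and turn from the pose commanded when the call began, along the tool's axes at that moment; what a row does not reach only later rows make up. A row lasts 1/12 s, in which the tool goes at most 41.7 mm and 7.16 degrees, less where a joint would pass 70% of its speed; a pose out of reach is approached as far as the arm can. A call with a gripper value outside its range is refused whole. "claw" is the closure, from -1 (fully open) to 1 (shut), so that 0 is half open, set as the call begins (left out, the last holds). The fingers move at their own pace and stop on an object; "grip_force" is the grip in N (left out, the last holds). Time passes only in rows, so rows that repeat a pose let the fingers close, or fill a call up. It gives the time, the measured TCP pose, the force, the opening and the grip force at its end, in the units of the state.
- robot.sense(): the state, without advancing time (a new reading comes with each control period).
- robot.grab_frame(name): name is "scene" or "side" or "wrist"; returns the picture (384x512x3 uint8, red, green, blue); there is no depth.
- robot.camera_model(name): a dict with "fx", "fy", "cx", "cy" (pixels), "distortion" ([k1, k2, p1, p2, k3] as OpenCV has them; the pictures are not rectified), "cam_to_world" (4x4, takes a point from camera to world coordinates); the wrist camera has in their place "mount" (4x4, takes a point from camera to tool coordinates, whose origin is the TCP and whose axes are the flange's). Camera axes: x right, y up, looking along -z (the intrinsics and any distortion apply to the point x, -y, -z); pixel columns grow to the right and rows downward; lengths in m; the calibration is good to about 2 mm. A picture is of the moment at which its call begins: read the wrist's pose just before it. camera_model takes no time and is no camera call.
- robot.job_done(): hands the job in; it is judged then, once.
The state is a dict: "t": time; "q": joint angles; "joint_velocities": joint speeds; "joint_torque": joint torques, N m; "tcp_pos": TCP position; "ee_rot": TCP orientation; "contact_force": force on the tool from outside, world axes, zero at the start; "ft_torque": the same for the moment, N m; "finger_gap": opening from 0.0 (shut) to 1.0 (fully open); "grip_force": force on a finger pad.
Only numpy, scipy, OpenCV 4.12 (cv2) and the standard library are available. Lean on these libraries where they do the work, as an engineer would, in place of code of your own. Each camera call takes 0.05 s, during which the arm holds its last target. There are 200 camera calls.

## Working session

There is one attempt and no reset: what is moved stays moved. The work goes in short steps, Python scripts to look and compute and a tool call to move; the robot and the scene stay as the last step left them, time stands still between calls to the robot, and variables do not carry over. Pictures are saved under pics/ and viewed, at most 10 in all, crops included, and the job is handed in when it is done.

Besides the shell and the picture viewer there is one more tool, called after "Emit:" as name(argument=value, ...), one argument or row to a line, values as JSON. carry_out: Moves the arm, as the interface text tells. Its arguments: {"type":"object","properties":{"commands":{"type":"array"},"claw":{"type":"number"},"grip_force":{"type":"number"}},"required":["commands"]}

```bash
mkdir -p pics
python3 - <<'E'
from bench import robot
import cv2,numpy as np
np.set_printoptions(precision=4,suppress=True)
for n in("scene","side"):
    cv2.imwrite(f"pics/{n}0.png",cv2.cvtColor(robot.grab_frame(n),cv2.COLOR_RGB2BGR))
    print(n,robot.camera_model(n))
print(robot.camera_model("wrist"));print(robot.sense())
E
```

```text
scene {'fx': 416.6927240667297, 'fy': 416.6927240667297, 'cx': 260.35056859333054, 'cy': 190.76378609018926, 'distortion': array([-0.0509,  0.    ,  0.    ,  0.    ,  0.    ]), 'cam_to_world': array([[ 0.5641, -0.5502,  0.6157,  1.3033],
       [ 0.8255,  0.3928, -0.4052, -0.4817],
       [-0.0189,  0.7368,  0.6758,  0.974 ],
       [ 0.    ,  0.    ,  0.    ,  1.    ]])}
side {'fx': 386.1723419341599, 'fy': 386.1723419341599, 'cx': 250.74925418896166, 'cy': 200.3458130364491, 'distortion': array([-0.0781,  0.    ,  0.    ,  0.    ,  0.    ]), 'cam_to_world': array([[ 0.9443,  0.1656, -0.2845,  0.1463],
       [-0.3291,  0.4501, -0.8301, -1.1169],
       [-0.0094,  0.8775,  0.4795,  0.7639],
       [ 0.    ,  0.    ,  0.    ,  1.    ]])}
{'fx': 317.57340223857085, 'fy': 317.57340223857085, 'cx': 254.76253327268518, 'cy': 189.65852343355863, 'distortion': array([-0.0163,  0.    ,  0.    ,  0.    ,  0.    ]), 'mount': array([[ 0.0012,  0.967 ,  0.2546,  0.0735],
       [ 1.    , -0.0013,  0.0002, -0.0007],
       [ 0.0005,  0.2546, -0.967 , -0.1793],
       [ 0.    ,  0.    ,  0.    ,  1.    ]])}
{'t': 0.1, 'q': array([-1.2956,  0.3004,  1.5215,  0.    ,  1.3207, -0.0666]), 'joint_velocities': array([ 0.    , -0.0019, -0.0005, -0.0012,  0.    ,  0.0005]), 'joint_torque': array([  0.0005, -53.2648, -35.3286,   0.0709,   0.0234,  -0.0001]), 'tcp_pos': array([ 0.1843, -0.518 ,  0.2049]), 'ee_rot': array([ 0.9854,  0.1701, -0.0001, -0.0005]), 'contact_force': array([-0.557 ,  0.3476,  0.0615]), 'ft_torque': array([0.0302, 0.0291, 0.034 ]), 'grip_force': 0.0, 'finger_gap': 1.0019396398425957}
```

View pics/scene0.png

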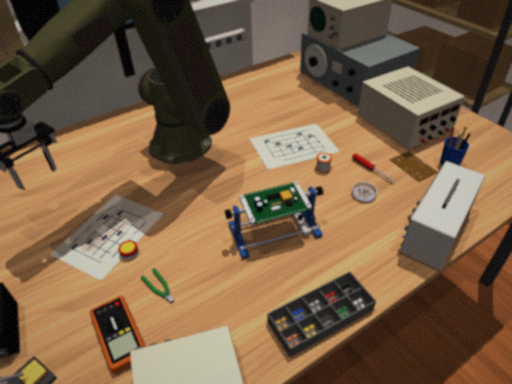

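View pics/side0.png

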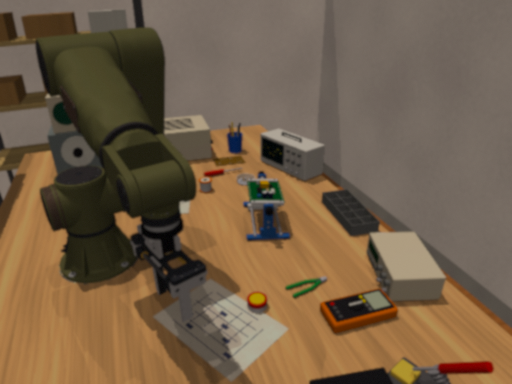

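The scene view shows the holder at about (275,215), with knobs near (229,214) and (319,190). In the side view it is at about (266,205). I'll enlarge both and cast first rays.

```bash
cat > h.py <<'E'
from bench import robot
import cv2,numpy as np
from scipy.spatial.transform import Rotation as R
np.set_printoptions(precision=4,suppress=True)
def cam(n,s=None):
    m=robot.camera_model(n)
    if n=="wrist":
        s=s or robot.sense();T=np.eye(4);T[:3,:3]=R.from_quat(s["ee_rot"]).as_matrix();T[:3,3]=s["tcp_pos"];T=T@m["mount"]
    else:T=m["cam_to_world"]
    K=np.array([[m["fx"],0,m["cx"]],[0,m["fy"],m["cy"]],[0,0,1]]);return K,np.array(m["distortion"]),T
def ray(n,px,z,s=None):
    K,D,T=cam(n,s);u=cv2.undistortPoints(np.array(px,float).reshape(-1,1,2),K,D)[:,0]
    d=np.c_[u[:,0],-u[:,1],-np.ones(len(u))]@T[:3,:3].T
    return T[:3,3]+d*((z-T[2,3])/d[:,2])[:,None]
def proj(n,P,s=None):
    K,D,T=cam(n,s);p=(np.array(P,float).reshape(-1,3)-T[:3,3])@T[:3,:3];p=p*[1,-1,-1]
    return cv2.projectPoints(p,np.zeros(3),np.zeros(3),K,D)[0][:,0]
E
python3 - <<'E'
from h import *
a=cv2.imread("pics/scene0.png")[170:270,210:340];b=cv2.imread("pics/side0.png")[165:255,220:310]
a=cv2.resize(a,None,fx=4,fy=4,interpolation=2);b=cv2.resize(b,None,fx=3,fy=3,interpolation=2)
o=np.zeros((400,790,3),np.uint8);o[:,:520]=a;o[:270,520:790]=b;cv2.imwrite("pics/z.png",o)
P=ray("scene",[[229,214],[319,190]],.125);print(P,np.linalg.norm(P[0]-P[1]))
for n,px in (("spool",(323,168)),("tin",(129,253)),("dish",(364,195)),("cutter",(157,285)),("sd0",(354,156)),("sd1",(392,181))):print(n,ray("scene",[px],.01)[0])
E
```

```text
[[ 0.5588 -0.1006  0.125 ]
 [ 0.6298  0.1731  0.125 ]] 0.2827686280895117
spool [0.4564 0.3504 0.01  ]
tin [ 0.4241 -0.3776  0.01  ]
dish [0.6458 0.3691 0.01  ]
cutter [ 0.5778 -0.3554  0.01  ]
sd0 [0.47   0.4913 0.01  ]
sd1 [0.6512 0.5    0.01  ]
```

View pics/z.png

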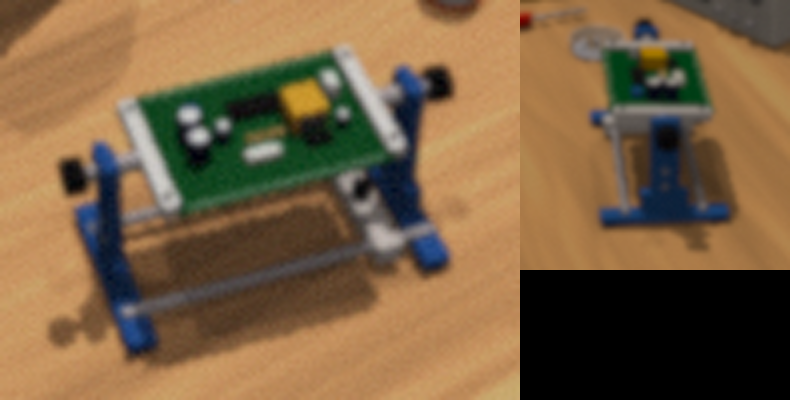

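Enlarged crop: the board is about level with the components up, and the end strips next to the jaws are bare. By rays the holder centre is near (0.594, 0.036) with yaw about -14.5°. I'll move above it with the fingers shut and the tool turned to the holder's axes, then refine.

Emit:
carry_out(
  commands=[
    [0.01,-0.005,-0.03,0],
    [0.03,-0.02,-0.06,0],
    [0.06,-0.04,-0.09,3],
    [0.09,-0.06,-0.115,6],
    [0.12,-0.08,-0.115,9],
    [0.15,-0.1,-0.115,12],
    [0.18,-0.12,-0.115,15],
    [0.21,-0.14,-0.115,18],
    [0.24,-0.16,-0.115,18],
    [0.27,-0.18,-0.115,18],
  ],
  claw=1,
  grip_force=10,
)

```text
t: 0.93
tcp_pos: [0.379, -0.2564, 0.3204]
ee_rot: [1.0, 0.014, -0.0, -0.0]
contact_force: [0.3, -1.7, 0.5]
finger_gap: 0.331
grip_force: 0.0
```

Run:
```python
from h import *
s=robot.sense();M=R.from_quat(s["ee_rot"]).as_matrix();print(s["tcp_pos"],M,M.T@(np.array([.594,.036,.32])-s["tcp_pos"]),np.degrees(np.arctan2(M[1,0],M[0,0])))
```

```text
[ 0.379  -0.2564  0.3204] [[ 0.9996  0.0271 -0.0001]
 [ 0.0271 -0.9996  0.0001]
 [-0.0001 -0.0001 -1.    ]] [ 0.2228 -0.2865  0.0004] 1.553112999969856
```

Emit:
carry_out(
  commands=[
    [0.024,-0.03,0,4],
    [0.048,-0.06,0,8],
    [0.072,-0.09,0,12],
    [0.096,-0.12,0,16],
    [0.12,-0.15,0,16],
    [0.144,-0.18,0,16],
    [0.168,-0.21,0,16],
    [0.192,-0.245,0,16],
    [0.223,-0.286,0,16],
    [0.223,-0.286,0,16],
  ],
)

```text
t: 1.77
tcp_pos: [0.595, 0.0384, 0.319]
ee_rot: [0.992, -0.124, -0.001, -0.0]
contact_force: [-0.7, 0.6, -0.0]
finger_gap: 0.005
grip_force: 0.0
```

Run:
```python
from h import *
s=robot.sense();im=robot.grab_frame("wrist");np.save("w1.npy",im)
print(s["tcp_pos"],s["ee_rot"],s["contact_force"],np.abs(s["joint_velocities"]).max())
c,y=np.array([.594,.036,.125]),np.array([.25,.968,0])
print(proj("wrist",[c+y*.15,c-y*.15],s))
o=cv2.resize(cv2.cvtColor(im,cv2.COLOR_RGB2BGR),(800,600),interpolation=2);cv2.imwrite("pics/w1.png",o)
```

```text
[0.595  0.0384 0.319 ] [ 0.9923 -0.1238 -0.0009 -0.0003] [-0.6747  0.5828 -0.0317] 0.1881651280369298
[[132.1351 168.5639]
 [382.3731 170.0039]]
```

View pics/w1.png

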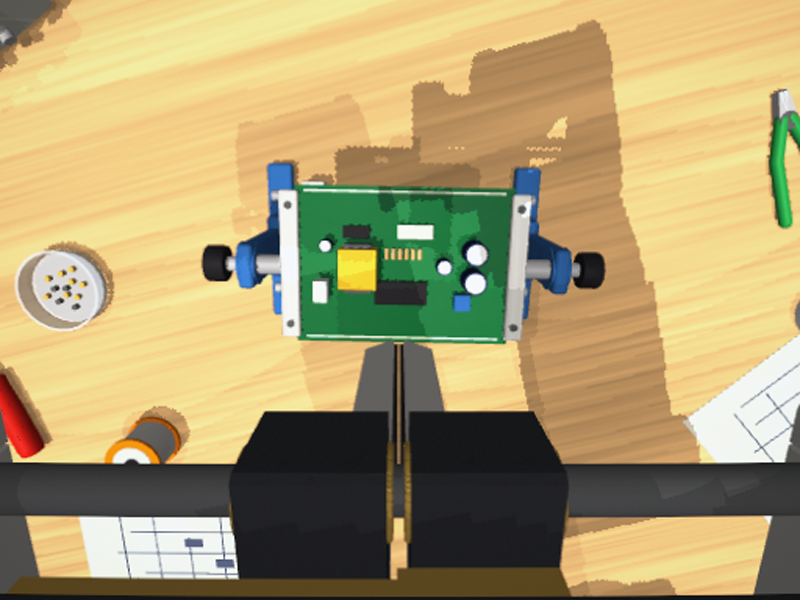

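The wrist view shows the board centred near (406,265) of 800x600. The knob ends are at (203,263) and (604,270), and the far and near edges at rows 187 and 341. The near strip at mid-width has only a low chip beside it. The fingers are shut. Next I'll compute the holder pose and targets.

```bash
cat >> h.py <<'E'
def tgt(H,yaw,s,pts):
    "holder points of TCP -> shift along the tool axes now"
    M=R.from_quat(s["ee_rot"]).as_matrix();A=R.from_euler("z",yaw).as_matrix()
    return (np.array(pts)@A.T+np.array([H[0],H[1],0])-s["tcp_pos"])@M
E
python3 - <<'E'
from h import *
s=dict(tcp_pos=np.array([.595,.0384,.319]),ee_rot=np.array([.9923,-.1238,-.0009,-.0003]))
k=1.5625
P=ray("wrist",np.array([[203,263],[604,270]])/k,.125,s);c=P.mean(0);d=P[0]-P[1];yaw=np.arctan2(-d[0],d[1])
print(P,c,np.linalg.norm(d),np.degrees(yaw))
A=R.from_euler("z",yaw).as_matrix()
Q=ray("wrist",np.array([[297,186],[512,193],[299,339],[505,342]])/k,.125,s);print((Q-c)@A)
P=ray("scene",[[228,214],[320.5,190.5]],.125);c2=P.mean(0);d=P[1]-P[0];print(c2,np.degrees(np.arctan2(-d[0],d[1])),np.linalg.norm(d))
M=R.from_quat(s["ee_rot"]).as_matrix();print(np.degrees(np.arctan2(M[1,0],M[0,0])))
E
```

```text
[[ 0.6324  0.1837  0.125 ]
 [ 0.5519 -0.1135  0.125 ]] [0.5922 0.0351 0.125 ] 0.3079939329649354 -15.163315745537977
[[ 0.0589  0.0798  0.    ]
 [ 0.0566 -0.0787  0.    ]
 [-0.0604  0.0823  0.    ]
 [-0.06   -0.082   0.    ]]
[0.5956 0.0362 0.125 ] -15.450062797495242 0.28871136389314717
-14.223007315122109
```

Run:
```python
from h import *
s=robot.sense();H=(.593,.0355);yaw=np.radians(-15.2)
print(s["tcp_pos"],tgt(H,yaw,s,[[-.055,-.003,.2],[-.055,-.003,.145],[-.055,-.003,.128]]))
```

```text
[0.5948 0.0377 0.3189] [[-0.056   0.0046  0.119 ]
 [-0.0558  0.0046  0.174 ]
 [-0.0558  0.0046  0.191 ]]
```

Emit:
carry_out(
  commands=[
    [-0.028,0.002,0.02,1],
    [-0.056,0.005,0.05,1],
    [-0.056,0.005,0.08,1],
    [-0.056,0.005,0.11,1],
    [-0.056,0.005,0.135,1],
    [-0.056,0.005,0.155,1],
    [-0.056,0.005,0.168,1],
    [-0.056,0.005,0.174,1],
    [-0.056,0.005,0.174,1],
    [-0.056,0.005,0.174,1],
  ],
)

```text
t: 2.65
tcp_pos: [0.538, 0.0426, 0.1471]
ee_rot: [0.991, -0.134, 0.0, -0.0]
contact_force: [0.3, -0.1, 0.2]
finger_gap: 0.004
grip_force: 0.0
```

Run:
```python
from h import *
s=robot.sense();print(s["tcp_pos"],s["contact_force"],tgt((.593,.0355),np.radians(-15.2),s,[[-.055,-.003,.127]]))
im=cv2.cvtColor(robot.grab_frame("wrist"),4);cv2.imwrite("pics/w2.png",im)
a=cv2.cvtColor(robot.grab_frame("side"),4)[150:250,210:320];cv2.imwrite("pics/w2.png",np.hstack([im,cv2.resize(a,(280,384))[:,:280]]))
```

```text
[0.538  0.0426 0.1471] [ 0.2784 -0.117   0.2056] [[-0.0001 -0.0045  0.0201]]
```

View pics/w2.png

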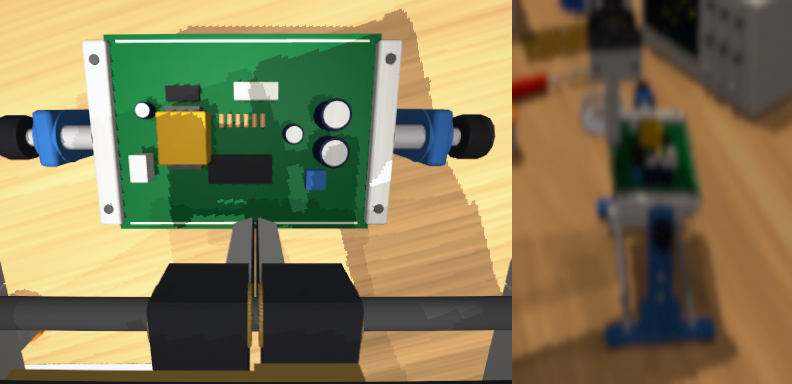

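The wrist view shows the fingertips at (255,220), just over the near edge at row 228, with the bare strip clear. I'll check the edge ray against the tip, then press.

Run:
```python
from h import *
s=robot.sense();M=R.from_quat(s["ee_rot"]).as_matrix()
print((ray("wrist",[[255,228],[255,38]],.1266,s)-s["tcp_pos"])@M)
print(((ray("wrist",[[255,218]],.147,s)-s["tcp_pos"])@M))
```

```text
[[-0.0064 -0.0002  0.021 ]
 [ 0.1115 -0.0003  0.0212]]
[[ 0.0081 -0.0002  0.0006]]
```

Emit:
carry_out(
  commands=[
    [0,-0.004,0.012,0],
    [0,-0.004,0.017,0],
    [0,-0.004,0.02,0],
    [0,-0.004,0.024,0],
    [0,-0.004,0.029,0],
    [0,-0.004,0.034,0],
    [0,-0.004,0.039,0],
    [0,-0.004,0.043,0],
    [0.001,-0.004,0.047,0],
    [0.001,-0.004,0.047,0],
  ],
)

```text
t: 3.58
tcp_pos: [0.5396, 0.0466, 0.0985]
ee_rot: [0.991, -0.134, -0.001, 0.0]
contact_force: [0.2, 0.1, -0.2]
finger_gap: 0.005
grip_force: 0.2
```

Run:
```python
from h import *
im=cv2.cvtColor(robot.grab_frame("wrist"),4)
a=cv2.cvtColor(robot.grab_frame("side"),4)[150:250,210:320];cv2.imwrite("pics/w3.png",np.hstack([im,cv2.resize(a,(280,384))[:,:280]]))
```

```text
(no output)
```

View pics/w3.png

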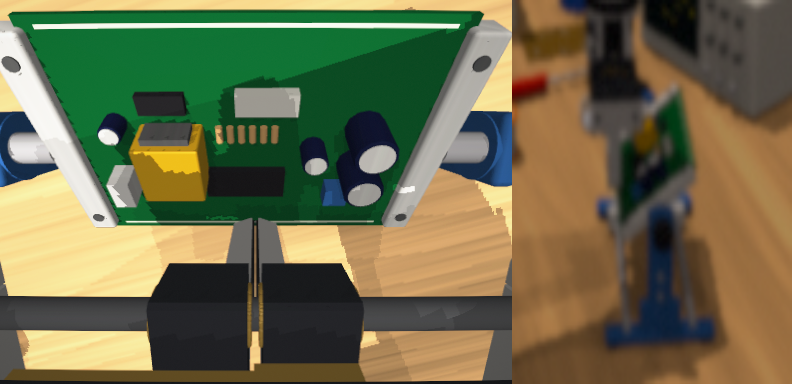

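The board has turned by about 30-35°, with the tip on the near strip at (255,220) and clear of the chip. I'll follow the arc to about 55°.

Emit:
carry_out(
  commands=[
    [0.001,0,0.003,0],
    [0.002,0,0.006,0],
    [0.004,0,0.0085,0],
    [0.006,0,0.011,0],
    [0.008,0,0.013,0],
    [0.01,0,0.015,0],
    [0.012,0,0.0165,0],
    [0.014,0,0.018,0],
    [0.014,0,0.018,0],
    [0.014,0,0.018,0],
  ],
)

```text
t: 4.52
tcp_pos: [0.5535, 0.0429, 0.0813]
ee_rot: [0.991, -0.134, -0.0, 0.0]
contact_force: [-0.4, 0.3, 0.8]
finger_gap: 0.003
grip_force: 0.1
```

Emit:
carry_out(
  commands=[
    [-0.015,0,-0.004,0],
    [-0.03,0,-0.02,0],
    [-0.04,0,-0.05,0],
    [-0.04,0,-0.08,0],
    [-0.04,0,-0.115,0],
    [-0.04,0,-0.15,0],
    [-0.03,0,-0.18,0],
    [0.0,0,-0.2,0],
    [0.03,0,-0.2,0],
    [0.06,0,-0.2,0],
  ],
)

```text
t: 5.35
tcp_pos: [0.6127, 0.0267, 0.2833]
ee_rot: [0.991, -0.134, 0.002, -0.0]
contact_force: [-0.4, 0.0, -0.2]
finger_gap: 0.007
grip_force: 0.0
```

Run:
```python
from h import *
s=robot.sense();print(s["tcp_pos"],tgt((.593,.0355),np.radians(-15.2),s,[[.095,-.0,.28],[.085,0,.15],[.045,0,.15]]))
im=cv2.cvtColor(robot.grab_frame("wrist"),4)
a=cv2.cvtColor(robot.grab_frame("side"),4)[150:250,210:320];cv2.imwrite("pics/w4.png",np.hstack([im,cv2.resize(a,(280,384))[:,:280]]))
```

```text
[0.6127 0.0267 0.2833] [[ 0.0737 -0.0036  0.0036]
 [ 0.0633 -0.0035  0.1335]
 [ 0.0233 -0.0034  0.1334]]
```

View pics/w4.png

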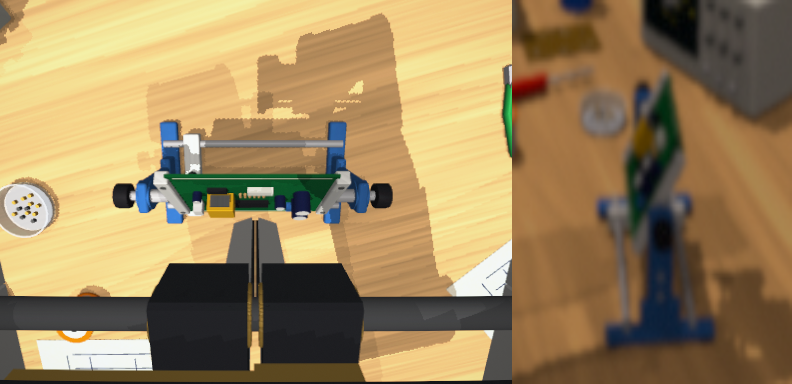

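The board stands at about 60° and the holder has not shifted (crossbar at row 143, feet unmoved). Next the tool goes over the top to the far side, comes down behind the solder face, and pulls the top edge toward the robot.

Emit:
carry_out(
  commands=[
    [0.03,0,0,0],
    [0.06,0,0,0],
    [0.07,-0.003,0.02,0],
    [0.07,-0.003,0.05,0],
    [0.07,-0.003,0.08,0],
    [0.07,-0.003,0.11,0],
    [0.07,-0.003,0.125,0],
    [0.06,-0.003,0.125,0],
    [0.045,-0.003,0.125,0],
    [0.03,-0.003,0.125,0],
  ],
)

```text
t: 6.28
tcp_pos: [0.6399, 0.0221, 0.1559]
ee_rot: [0.991, -0.134, -0.0, 0.0]
contact_force: [0.8, -0.3, -0.2]
finger_gap: 0.006
grip_force: 0.0
```

Emit:
carry_out(
  commands=[
    [-0.005,0,0,0],
    [-0.01,0,0,0],
    [-0.015,0,0,0],
    [-0.02,0,0,0],
    [-0.025,0,0,0],
    [-0.03,0,-0.002,0],
    [-0.035,0,-0.005,0],
    [-0.04,0,-0.008,0],
    [-0.044,0,-0.01,0],
    [-0.044,0,-0.01,0],
  ],
)

```text
t: 7.12
tcp_pos: [0.5981, 0.0338, 0.1671]
ee_rot: [0.991, -0.134, 0.0, -0.0]
contact_force: [0.4, 0.1, 0.7]
finger_gap: 0.003
grip_force: 0.0
```

Run:
```python
from h import *
s=robot.sense();print(s["tcp_pos"],s["contact_force"]);print(tgt((.593,.0355),np.radians(-15.2),s,[[x/1e3,0,z/1e3] for x,z in((9.6,172),(-2.6,171),(-14,166.5),(-24,159),(-32,150),(-37,138.7),(-39,126.6))]))
im=cv2.cvtColor(robot.grab_frame("wrist"),4)
a=cv2.cvtColor(robot.grab_frame("side"),4)[150:250,210:320];cv2.imwrite("pics/w5.png",np.hstack([im,cv2.resize(a,(280,384))[:,:280]]))
```

```text
[0.5981 0.0338 0.1671] [0.4134 0.0505 0.7061]
[[ 0.0042 -0.0003 -0.0049]
 [-0.008  -0.0002 -0.0039]
 [-0.0194 -0.0002  0.0006]
 [-0.0294 -0.0002  0.0081]
 [-0.0374 -0.0001  0.0171]
 [-0.0424 -0.0001  0.0284]
 [-0.0444 -0.0001  0.0405]]
```

View pics/w5.png

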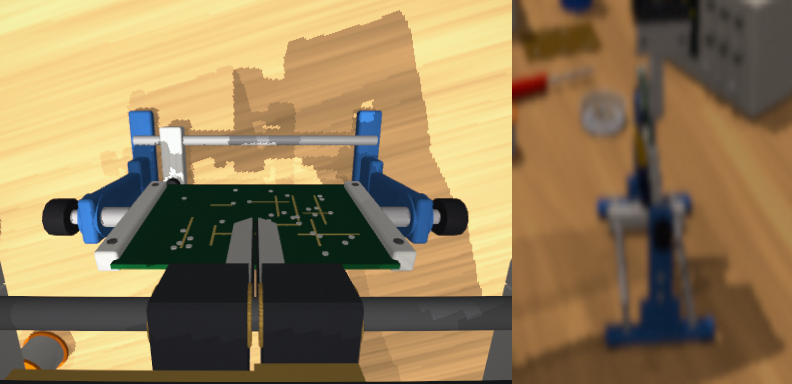

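The board is just past vertical, its dark solder side visible behind the fingers, and the holder is still in place. I'll continue along the arc.

Emit:
carry_out(
  commands=[
    [-0.004,0,-0.003,0],
    [-0.008,0,-0.003,0],
    [-0.013,0,-0.002,0],
    [-0.019,0,0.001,0],
    [-0.024,0,0.004,0],
    [-0.029,0,0.008,0],
    [-0.033,0,0.012,0],
    [-0.037,0,0.017,0],
    [-0.04,0,0.022,0],
    [-0.042,0,0.027,0],
  ],
)

```text
t: 8.05
tcp_pos: [0.5577, 0.0449, 0.139]
ee_rot: [0.991, -0.134, -0.0, -0.0]
contact_force: [1.7, -0.3, 1.3]
finger_gap: 0.006
grip_force: 1.3
```

Emit:
carry_out(
  commands=[
    [0,0,0.002,0],
    [-0.001,0,0.004,0],
    [-0.001,0,0.006,0],
    [-0.002,0,0.008,0],
    [-0.002,0,0.01,0],
    [-0.002,0,0.012,0],
    [-0.002,0,0.0125,0],
    [-0.002,0,0.0125,0],
    [-0.002,0,0.0125,0],
    [-0.002,0,0.0125,0],
  ],
)

```text
t: 8.88
tcp_pos: [0.5561, 0.0452, 0.1268]
ee_rot: [0.991, -0.134, -0.0, 0.0]
contact_force: [-0.0, -0.3, -1.3]
finger_gap: 0.009
grip_force: 0.0
```

Run:
```python
from h import *
s=robot.sense();print(s["tcp_pos"],s["contact_force"]);print(tgt((.593,.0355),np.radians(-15.2),s,[[-.039,0,.1266]]))
im=cv2.cvtColor(robot.grab_frame("wrist"),4)
a=cv2.cvtColor(robot.grab_frame("side"),4)[150:250,210:320];cv2.imwrite("pics/w6.png",np.hstack([im,cv2.resize(a,(280,384))[:,:280]]))
```

```text
[0.5561 0.0452 0.1268] [-0.0406 -0.3177 -1.2824]
[[-0.0009 -0.0003  0.0002]]
```

View pics/w6.png

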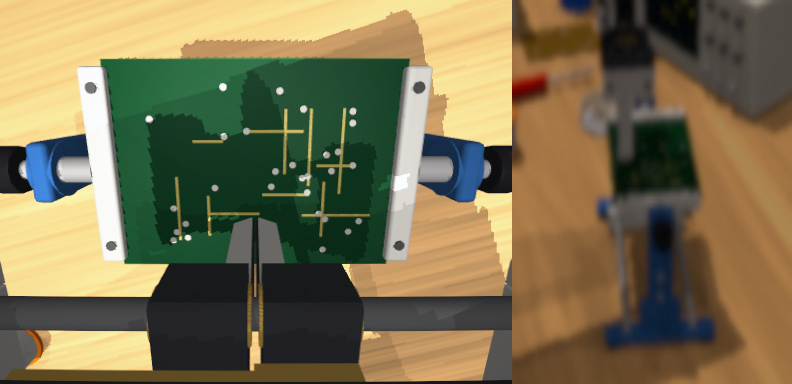

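The solder side is up and looks nearly level. I'll lift off and measure the level from the four board corners with PnP.

Emit:
carry_out(
  commands=[
    [0,0,-0.002,0],
    [0,0,-0.01,0],
    [0,0,-0.03,0],
    [0,0,-0.06,0],
    [-0.01,0,-0.09,0],
    [-0.02,0,-0.1,0],
    [-0.025,0,-0.1,0],
    [-0.025,0,-0.1,0],
    [-0.025,0,-0.1,0],
    [-0.025,0,-0.1,0],
  ],
)

```text
t: 9.82
tcp_pos: [0.532, 0.0518, 0.2258]
ee_rot: [0.991, -0.134, -0.001, 0.0]
contact_force: [0.4, -0.2, 0.1]
finger_gap: 0.004
grip_force: 0.0
```

```bash
cat > lev.py <<'E'
from h import *
s=robot.sense();im=np.median([robot.grab_frame("wrist") for _ in range(3)],0).astype(np.uint8)
h=cv2.cvtColor(im,cv2.COLOR_RGB2HSV);m=cv2.inRange(h,(50,90,15),(90,255,200))
m=cv2.morphologyEx(m,cv2.MORPH_OPEN,np.ones((5,5)));m=cv2.morphologyEx(m,cv2.MORPH_CLOSE,np.ones((15,15)))
c=max(cv2.findContours(m,0,1)[0],key=cv2.contourArea)
x,y,w,hh=cv2.boundingRect(c);p=c[:,0]
def edge(lo,hi):
    q=[]
    for col in range(x+w//5,x+4*w//5):
        r=p[p[:,0]==col][:,1]
        if len(r): q.append((col,r.min() if lo else r.max()))
    return cv2.fitLine(np.array(q,np.float32),cv2.DIST_HUBER,0,.01,.01).ravel()
M=R.from_quat(s["ee_rot"]).as_matrix()
for lo in(1,0):
    e=edge(lo,0);px=[[256,e[3]+(256-e[2])*e[1]/e[0]]]
    px[0][1]+= -.5 if lo else .5
    print("edge",px,[((ray("wrist",px,z,s)-s["tcp_pos"])@M)[0,0].round(4) for z in(.12,.1266,.13)],s["tcp_pos"])
print(x,y,w,hh)
cv2.imwrite("pics/lev.png",np.hstack([cv2.cvtColor(im,4)[:,100:490],cv2.cvtColor(cv2.drawContours(im.copy(),[c],-1,(255,0,0),1),4)[:,100:490]]))
E
python3 lev.py
```

```text
edge [[256, np.float32(42.5)]] [np.float64(0.1242), np.float64(0.123), np.float64(0.1224)] [0.532  0.0518 0.2258]
edge [[256, np.float32(185.5)]] [np.float64(0.0019), np.float64(0.0036), np.float64(0.0044)] [0.532  0.0518 0.2258]
155 43 200 143
```

View pics/lev.png

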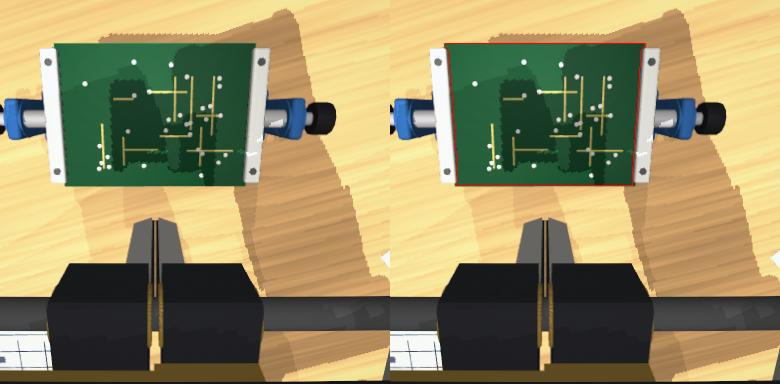

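The board contour is clean: corners about (154,43), (356,43), (346,185) and (165,185) in the full frame. The two long jaw lines are 158 mm apart, so comparing their spacing far and near gives the tilt.

```bash
cat >> lev.py <<'E'
from scipy.optimize import brentq
rows=np.arange(y+12,y+hh-12);L=[];Rr=[]
for r in rows:
    q=p[p[:,1]==r][:,0];L.append(q.min()-.5);Rr.append(q.max()+.5)
def fl(v): 
    e=cv2.fitLine(np.c_[v,rows].astype(np.float32),cv2.DIST_HUBER,0,.01,.01).ravel();return lambda r:e[2]+(r-e[3])*e[0]/e[1]
l,rr=fl(L),fl(Rr);pts=[]
for r in(y+12,y+hh/2,y+hh-12):
    f=lambda z:np.linalg.norm(np.subtract(*ray("wrist",[[l(r),r],[rr(r),r]],z,s)))-.158
    z=brentq(f,.06,.19);pts.append(((ray("wrist",[[(l(r)+rr(r))/2,r]],z,s)-s["tcp_pos"])@M)[0,0]);print(r,rr(r)-l(r),"x",pts[-1],"z",z);pts[-1]=(pts[-1],z)
a,b=pts[0],pts[2];print("tilt deg (far edge up +)",np.degrees(np.arctan2(a[1]-b[1],a[0]-b[0])))
E
python3 lev.py | tail -5
```

```text
156 43 198 143
55 192.60274 x 0.11365866631007385 z 0.12628263075757395
114.5 183.96098 x 0.06607436951618031 z 0.12569696024725463
174 175.31921 x 0.013876330636300376 z 0.12537869242986432
tilt deg (far edge up +) 0.5190340958819898
```

The board is level within about 0.5°. I'll compare the holder's feet between the first and current scene frames, then hand in if it hasn't moved.

Run:
```python
from h import *
for n,(r0,r1,c0,c1) in(("scene",(170,270,210,340)),("side",(195,255,230,310))):
    a=cv2.imread(f"pics/{n}0.png");b=cv2.cvtColor(robot.grab_frame(n),4)
    for i in(a,b):
        m=cv2.inRange(cv2.cvtColor(i[r0:r1,c0:c1],cv2.COLOR_BGR2HSV),(105,130,40),(120,255,255));k=np.argwhere(m)
        print(n,len(k),k.mean(0),k.min(0),k.max(0))
    print(n,cv2.phaseCorrelate(*[cv2.cvtColor(i[225:275,210:340] if n=="scene" else i[222:250,230:310],6).astype(np.float64) for i in(a,b)]))
```

```text
scene 451 [55.5477 59.8226] [18 20] [ 87 110]
scene 450 [55.2933 59.8533] [18 20] [ 87 110]
scene ((0.5741783051502409, 0.18963027240884855), 0.6909058101101407)
side 361 [33.1524 37.6039] [ 8 15] [43 58]
side 341 [33.8065 37.5894] [ 8 15] [44 58]
side ((0.21344304630579813, -0.12849985442151812), 0.5951849059809878)
```

```bash
python3 -c "
from bench import robot
print(robot.job_done())"
```

```text
the job is handed in; nothing more can be done
None
```

The board is turned over in the holder, solder side up and level to about 0.5° by my camera measurement; the holder shows no measurable shift in the before and after pictures, nothing else was touched, the arm is clear, and the job is handed in.

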